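# Fit the drive spindle and present the cylinder over the bayonet socket

## Task

Take the red-headed spindle from the rack and put it down through the hole in the top of the lock cylinder standing in the green pinning block, until its collar sits on the cylinder's head, and let go of it. Then grip the cylinder, carry it over the spindle rack to the bayonet socket on the test stand, and finish while still holding it there: upright, still and centred about a centimetre above the socket's mouth, with its two yellow lugs lined up with the two slots. The cylinder must never touch the rack or the test stand, and everything else on the counter stays where it is.

Things in the scene. Friction and masses are not known exactly. Their poses are not given: they have to be found in the camera images.
- spindle: upright steel drive spindle with a red head, in a rack hole. Origin at the centre of its lower tip, z up. Round shank 8 mm diameter from z = 0 to 42 mm, tapered at the tip; round collar 22 mm diameter to 46 mm; square head 16 x 16 mm (sides along x and y, within 0.15 rad of the rack's) to 76 mm, the place to grip; 35 to 70 g
- cylinder: loose lock cylinder, 60 mm tall, 150 to 310 g, upright in the nest of the green block. Origin at the centre of its underside, z up. Round brass body 30 mm diameter from z = 0 to 36 mm; square steel head 30 x 30 mm (sides along x and y) from 36 to 60 mm, the place to grip. Two like yellow lugs 7 mm wide reach along +x and -x to 25 mm from the axis, at z = 14 to 20 mm
- cylinder_hole (a point): centre of the hole in the cylinder's top face (60 mm above its underside), axes as the cylinder. Hole 12 mm diameter, 24 mm long, with a 3 mm wide chamfer at the top, opening into a wider bore below. With the spindle fully in, its tip lies 42 mm below this point and its head reaches 34 mm above it
- pinblock: green plastic pinning block, fixed, 100 x 90 x 25 mm (x, y, z), origin at the centre of its underside. In the middle of its top a square nest 33 mm wide, 12 mm deep (floor at z = 13 mm), holds the cylinder's foot; lift the cylinder straight up
- rack: grey spindle rack, fixed, a bar 300 x 50 x 60 mm (x, y, z), between the pinning block and the test stand, origin at the centre of its underside. Three square blind holes in its top, 25 mm deep, 9.5 mm wide, at x = -80, 0, +80 mm, hold the spindles, whose heads reach 111 mm above the counter. The cylinder is to pass above the bar, within its length
- stand: grey test stand, fixed, base 130 x 120 mm, block 84 x 84 mm up to 72 mm height, origin at the centre of its underside. On it the aluminium bayonet socket ring, 76 mm outside diameter, from 72 to 97 mm height, with a 40 mm bore and two open slots 11 mm wide through the ring along +x and -x (yellow marks on their floor and on the base below)
- socket_mouth (a point): centre of the socket's mouth, level with the top of the ring, 97 mm above the counter; axes as the test stand: x along the slots, z up
- spare_a: upright spare spindle with a black head, in a rack hole. Origin at the centre of its lower tip, z up. Round shank 8 mm diameter from z = 0 to 42 mm, tapered at the tip; round collar 22 mm diameter to 46 mm; square head 16 x 16 mm (sides along x and y, within 0.15 rad of the rack's) to 76 mm, the place to grip; 35 to 70 g; leave alone
- spare_b: upright spare spindle with a black head, in a rack hole. Origin at the centre of its lower tip, z up. Round shank 8 mm diameter from z = 0 to 42 mm, tapered at the tip; round collar 22 mm diameter to 46 mm; square head 16 x 16 mm (sides along x and y, within 0.15 rad of the rack's) to 76 mm, the place to grip; 35 to 70 g; leave alone
- keypad: silver keypad housing lying flat, 130 x 70 x 25 mm, origin at the centre of its underside; leave alone
- bolt: black steel T-shaped lock bolt lying flat, about 105 x 50 x 18 mm, long along x, origin on its underside; leave alone
- plug: brass plug, upright, 24 mm diameter, 34 mm tall, origin at the centre of its underside; leave alone
- driver: screwdriver lying along its x, handle to -x; leave alone
There are look-alikes about, which are no part of the job. What is shaped like the cylinder but purple is not meant.

How it is judged:
By the outcome, as a careful person would: the job done as asked, in the order asked, and still so for the second after the job is handed in, while the arm keeps its last pose, push and grip.
It also fails if it takes over 72 s, if anything falls off the work surface, if the arm or the gripper's body presses on something with over 40 N, if the wrist force passes 120 N, or if a joint passes its speed limit or range.

## Robot

A 6-joint arm with a two-finger parallel gripper is mounted at the origin on the work surface. World frame = base frame: x ahead of the robot, y to its left, z up, the work surface at z = 0. Lengths are in m, angles in degrees, forces in N, time in s.
With the tool pointing down it reaches from about 0.3 to 0.75 m from the base axis. Payload 8.5 kg.
Tool frame: the origin (TCP) lies at the very end of the fingers, on their centre line; the grasp point (between the pads) lies grasp_offset behind it (grasp_offset is the distance from the TCP to the grasp point, in m); x points along the fingers, z is the direction in which the jaws open and shut, and the axes are right-handed (so a half turn about x gives the same grasp; the last joint's range is limited). The gripper opens to 85 mm and grips with 20 to 120 N. Pads are 22 mm wide; open, the fingers measure 114 mm over their backs; the gripper's body (76 mm by 85 mm) begins 54 mm behind the grasp point. The pads swing forward as they close: fully open they stand 13 mm farther back than shut.
Start: joints at [-75.418, 21.807, 74.336, -0, 83.858, -12.336], TCP at [0.249, -0.49, 0.231] pointing down, gripper open.
Joint ranges: [-178.18, 178.18], [-50.72, 133.34], [12.68, 142.11], [-81.47, 261.47], [9.98, 163.14], [-165.26, 165.26]. Speed limits (degrees/s): [136.94, 136.94, 180, 180, 180, 180].

## Interface

Orientations are given as a 3x3 rotation matrix whose columns are the frame's x, y, z axes.
In Python, from rig import observe, get_image, close_job, recognise, grasp_offset gives the robot as it stands.
- The arm moves only by the tool drive_tool, never from a script. Its argument "targets" is a list that holds one entry, the list of rows, each a list of 7 numbers: the shift along the tool's x, y, z in units of 50 mm (1.0 is 50 mm), then the turn, a rotation vector about the tool's x, y, z in rad, then the opening, from -1 (shut) to 1 (fully open), so that 0 is half open. A call has 1 to 5 rows; each row shifts and turns the commanded pose from where the row before left it, along the tool's axes as they then stand; what a row does not reach is not made up. A row lasts 1/10 s, in which the tool goes at most 50 mm and 8.59 degrees, less where a joint would pass 70% of its speed; a pose out of reach is approached as far as the arm can. A call is refused whole if a number of a shift passes 1 or a number of a turn 0.15, either way. A call with a gripper value outside its range is refused whole. The fingers move at their own pace and stop on an object; "force" is the grip in N (left out, the last holds). Time passes only in rows, so rows that do not move let the fingers close. It gives the time, the measured TCP pose, the force and the opening at its end, in the units of the state.
- observe(): the state, without advancing time (a new reading comes with each control period).
- get_image(name): name is "scene" or "top"; returns a dict with "image" (480x640x3 uint8, red, green, blue), "fx", "fy", "cx", "cy" (pixels), "rvec" (rotation vector, rad) and "tvec" (3), from world to camera coordinates, as OpenCV has them. Camera axes: x right, y down, z forward; pixel columns grow to the right and rows downward; lengths in m; the calibration is good to about 2 mm. A picture is of the moment at which its call begins. There is no depth.
- close_job(): hands the job in, once; it reports no verdict.
Trained networks look in a picture, given as the dict that the camera call returned (one of the last four; its "shot" number tells which), for a name from the list of things; names that differ only in an ending like _2 or _b are one class to them, and where a whole thing is asked for, a point or a joint stands for the part that bears it (a point fixed in the world has none). Each returns a list of dicts, best first, with "p" (0 to 1); they miss things now and then, are a little off and sometimes report something else, mostly with a low value. They report only what shows in the picture. A call takes as long as a camera call. They do not tell look-alikes from the thing itself.
- recognise(label, picture): "at" ([column, row] as shares, 0 to 1, of the picture: columns of its width, rows of its height, amid what is visible of it).
The state is a dict: "time_s": time; "q": joint angles; "qvel": joint speeds; "joint_efforts": joint torques, N m; "position": TCP position; "tool_rot": TCP orientation; "ft_force": force on the tool from outside, world axes, zero at the start; "wrist_torque": the same for the moment, N m; "grip_width": finger opening in m.
Only numpy, scipy, OpenCV 4.12 (cv2) and the standard library are available. Lean on these libraries where they do the work, as an engineer would, in place of code of your own. Each camera call takes 0.05 s, during which the arm holds its last target.

## Working session

There is one attempt and no reset: what is moved stays moved. The work goes in short steps, Python scripts to look and compute and a tool call to move; the robot and the scene stay as the last step left them, time stands still between calls to the robot, and variables do not carry over. Pictures are saved under pics/ and viewed, and the job is handed in when it is done.

Besides the shell and the picture viewer there is one more tool, called after "Request:" as a command line: name --argument value ..., lists and objects as JSON in quotes. drive_tool: Moves the arm, as the interface text tells. Its arguments: {"type":"object","properties":{"targets":{"type":"array"},"force":{"type":"number"}},"required":["targets"]}

```bash
mkdir -p pics; ls; python3 - <<'E'
from rig import observe,get_image,recognise,grasp_offset
import cv2,pickle
s=observe();print(s['time_s'],s['position'],s['tool_rot'],s['grip_width'],grasp_offset)
for n in('scene','top'):
    p=get_image(n);cv2.imwrite(f'pics/{n}0.png',p['image'][:,:,::-1]);pickle.dump(p,open(f'pics/{n}0.pkl','wb'))
    print(n,p['fx'],p['cx'],p['cy'],p['rvec'],p['tvec'])
    for l in['spindle','cylinder','pinblock','rack','stand','socket_mouth','cylinder_hole']:
        print(l,[(round(d['at'][0]*640),round(d['at'][1]*480),round(d['p'],2)) for d in recognise(l,p)])
E
```

```text
pics
0.0 [ 0.24891605 -0.49011157  0.23071927] [[-3.71474840e-04  8.91661269e-01  4.52703041e-01]
 [ 1.42372564e-03  4.52703085e-01 -8.91660187e-01]
 [-9.99998918e-01  3.13295601e-04 -1.43764882e-03]] 0.08561412759825596 0.0187
scene 575.9194840213423 311.7085669824183 241.1029447672367 [ 1.44924858  1.82639812 -0.98236296] [ 0.20427781 -0.20078576  1.80612002]
spindle [(333, 272, 0.58)]
cylinder [(329, 227, 0.91), (278, 236, 0.88)]
pinblock [(276, 253, 0.9)]
rack [(336, 288, 0.57)]
stand [(434, 289, 0.9), (345, 234, 0.17)]
socket_mouth [(438, 286, 0.78), (337, 286, 0.59)]
cylinder_hole [(328, 227, 0.72), (273, 236, 0.67)]
top 476.5244355756454 324.7321695614774 227.09140140738938 [ 2.17975271 -2.22312079  0.08855636] [-0.0818097   0.53154271  1.1319846 ]
spindle [(291, 170, 0.56)]
cylinder [(367, 245, 0.56), (318, 295, 0.52)]
pinblock [(359, 240, 0.93)]
rack [(292, 215, 0.61)]
stand [(200, 212, 0.68), (357, 242, 0.63)]
socket_mouth [(200, 214, 0.93)]
cylinder_hole [(368, 246, 0.79), (322, 297, 0.6)]
```

View pics/scene0.png

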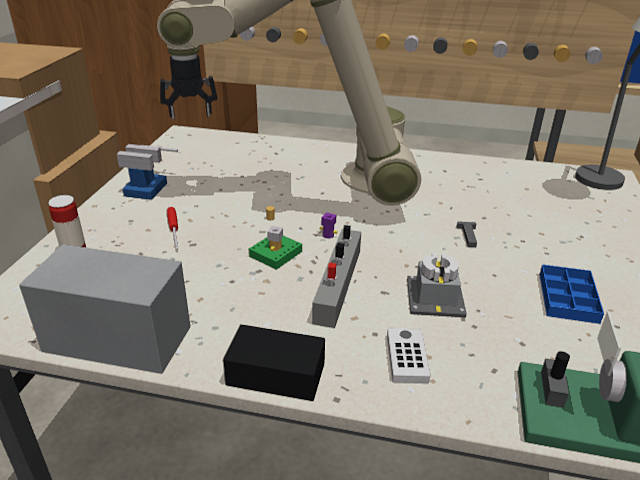

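View pics/top0.png

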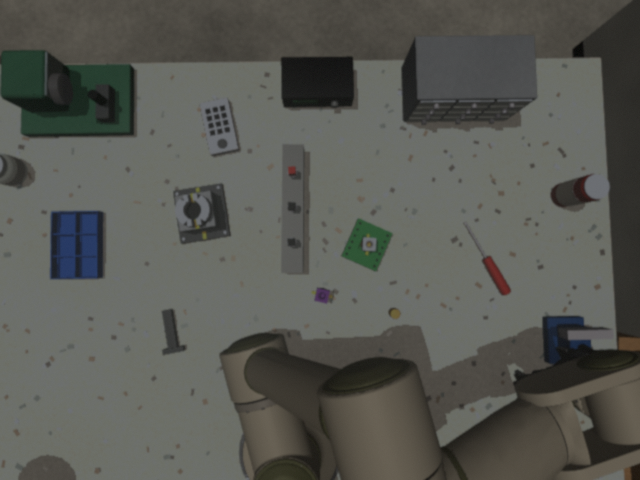

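```bash
python3 - <<'E'
import cv2
a=cv2.imread('pics/top0.png');cv2.imwrite('pics/tc1.png',cv2.resize(a[125:325,140:410],None,fx=2.9,fy=2.9,interpolation=cv2.INTER_CUBIC))
a=cv2.imread('pics/scene0.png');cv2.imwrite('pics/sc1.png',cv2.resize(a[190:350,240:490],None,fx=3.2,fy=3.2,interpolation=cv2.INTER_CUBIC))
E
```

```text
(no output)
```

View pics/tc1.png

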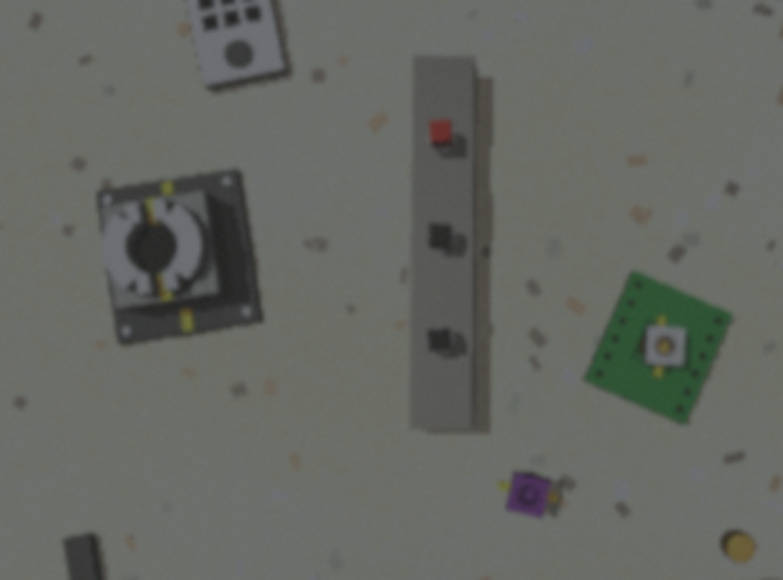

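View pics/sc1.png

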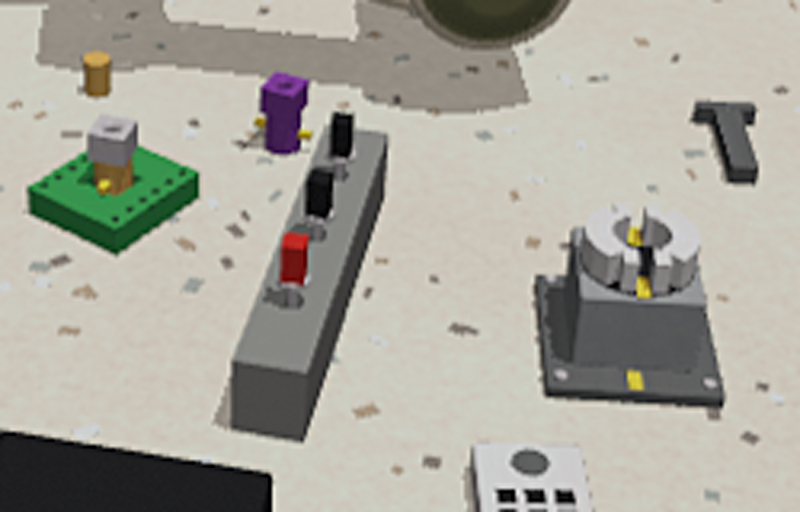

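```bash
python3 - <<'E'
import cv2,numpy as np
t=cv2.imread('pics/top0.png');s=cv2.imread('pics/scene0.png')
t=np.clip(t.astype(float)*1.7,0,255).astype(np.uint8)
def crop(a,x0,y0,w,h,k):
    c=cv2.resize(a[y0:y0+h,x0:x0+w],None,fx=k,fy=k,interpolation=cv2.INTER_CUBIC)
    for i in range(0,w,10):
        cv2.line(c,(i*k,0),(i*k,6),(0,0,255),1); cv2.putText(c,str(x0+i),(i*k,16),0,.35,(0,0,255),1)
    for i in range(0,h,10):
        cv2.line(c,(0,i*k),(6,i*k),(0,0,255),1); cv2.putText(c,str(y0+i),(8,i*k+4),0,.35,(0,0,255),1)
    return c
cv2.imwrite('pics/a1.png',np.hstack([crop(t,335,210,65,65,6),crop(s,245,215,60,65,6)]))
cv2.imwrite('pics/a2.png',np.hstack([crop(t,170,175,65,75,6),crop(s,400,248,68,75,6)]))
cv2.imwrite('pics/a3.png',np.hstack([crop(t,275,140,40,140,4),crop(s,305,215,65,140,4)]))
E
```

```text
(no output)
```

View pics/a1.png

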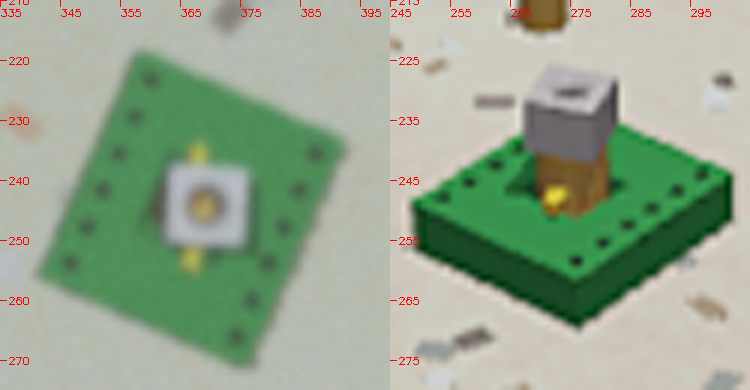

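View pics/a2.png

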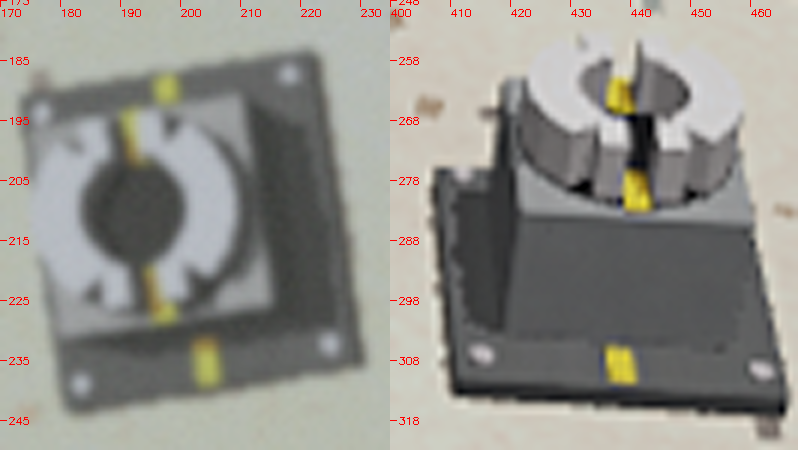

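View pics/a3.png

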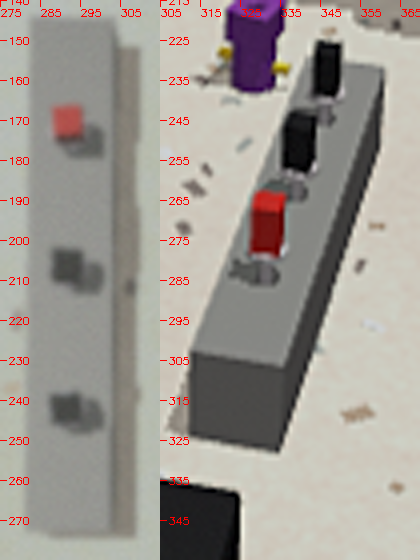

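```bash
cat > h.py <<'E'
import cv2,numpy as np,pickle
from scipy.optimize import least_squares
def load(n): return pickle.load(open(n,'rb'))
def proj(p,P):
    K=np.array([[p['fx'],0,p['cx']],[0,p['fy'],p['cy']],[0,0,1.]])
    return cv2.projectPoints(np.asarray(P,float).reshape(-1,1,3),np.array(p['rvec'],float),np.array(p['tvec'],float),K,None)[0][:,0]
def place(v,P):
    x,y,a=v[:3];P=np.asarray(P,float);c,s=np.cos(a),np.sin(a)
    return np.c_[x+c*P[:,0]-s*P[:,1],y+s*P[:,0]+c*P[:,1],P[:,2]]
def fit(obs,v0):
    # obs: list of (pic, pts3d local, px)
    f=lambda v:np.concatenate([(proj(p,place(v,P))-np.array(q)).ravel() for p,P,q in obs])
    r=least_squares(f,v0,loss='soft_l1',f_scale=1.0);return r.x,f(r.x).reshape(-1,2)
def ray(p,uv,z):
    R=cv2.Rodrigues(np.array(p['rvec'],float))[0];t=np.array(p['tvec'],float).ravel()
    d=R.T@np.array([(uv[0]-p['cx'])/p['fx'],(uv[1]-p['cy'])/p['fy'],1]);c=-R.T@t
    return c+d*(z-c[2])/d[2]
def cp(x0,y0,k,L): return [(x0+(X+.5)/k-.5,y0+(Y+.5)/k-.5) for X,Y in L]
E
cat > m1.py <<'E'
from h import *
T=load('pics/top0.pkl');S=load('pics/scene0.pkl')
for n,uv,z in[('block',(357,244),.025),('cyl',(369,244),.073),('stand',(192.3,209.9),.097),('red',(291.5,170),.111),('rack',(293,209),.06)]:
    print(n,ray(T,uv,z))
def mm(*a): return np.array(a)/1000
def sq(hx,hy,z): return np.array([(hx,hy,z),(-hx,hy,z),(-hx,-hy,z),(hx,-hy,z)])/1000
def order(v,P,pic,q):
    # match listed px to corner by nearest projection with yaw guess
    return q
# try all 4 cyclic orders
def best(mk,v0s):
    rs=[fit(mk(v0),v0) for v0 in v0s]
    return min(rs,key=lambda r:np.abs(r[1]).mean())
def nearest(pic,P,q,v0):
    pp=proj(pic,place(v0,P));q=np.array(q)
    from scipy.optimize import linear_sum_assignment as l
    D=np.linalg.norm(pp[:,None]-q[None],axis=2);i,j=l(D)
    return (pic,P[i],q[j])
def run(name,sets,c):
    out=[]
    for a in np.deg2rad(np.arange(0,180,15)):
        v0=[c[0],c[1],a]
        for _ in range(3):
            o=[nearest(p,P,q,v0) for p,P,q in sets];v0,r=fit(o,v0)
        out.append((np.abs(r).mean(),tuple(v0),r))
    out.sort(key=lambda x:x[0])
    m,v,r=out[0];print(name,round(m,2),np.round(v[:2],4),np.rad2deg(v[2])); 
    # per-view
    for p,P,q in sets:
        o=[nearest(p,P,q,v)];vv,rr=fit(o,v);print('   view',np.round(vv[:2],4),np.rad2deg(vv[2]),np.abs(rr).mean())
    return v
B=run('block',[(T,sq(50,45,25),cp(335,210,6,[(138,50),(347,148),(247,367),(38,275)])),
  (S,np.r_[sq(50,45,25),sq(50,45,0)],cp(245,215,6,[(22,200),(188,280),(342,175),(188,327),(26,246),(342,217)]))],ray(T,(357,244),.025))
C=run('cyl',[(T,sq(15,15,73),cp(335,210,6,[(167,165),(250,167),(248,248),(165,246)])),
  (S,np.r_[sq(15,15,73),sq(15,15,49)],cp(245,215,6,[(136,98),(154,65),(226,78),(210,112),(136,145),(205,160)]))],ray(T,(369,244),.073))
St=run('stand',[(T,sq(65,60,0),cp(170,175,6,[(22,100),(317,52),(362,360),(68,412)])),
  (T,mm((0,0,97)),cp(170,175,6,[(133.5,209.5)])) if 0 else (T,np.array([[0,0,.097]]),cp(170,175,6,[(133.5,209.5)])),
  (S,np.array([[0,0,.097]]),cp(400,248,6,[(245,88)]))],ray(T,(192,210),.097))
R=run('rack',[(T,sq(150,25,60),cp(275,140,4,[(30,18),(115,20),(113,536),(28,534)])),
  (S,np.r_[sq(150,25,60),sq(150,25,0)],cp(305,215,4,[(30,350),(124,366),(224,66),(148,62),(30,437),(119,452)]))],ray(T,(293,209),.06))
H=run('red',[(T,sq(8,8,111),cp(275,140,4,[(54,106),(81,106),(83,134),(56,136)])),
  (S,np.r_[sq(8,8,111),sq(8,8,81)],cp(305,215,4,[(94,194),(122,200),(126,196),(99,191),(91,246),(119,254)]))],ray(T,(291.5,170),.111))
pickle.dump(dict(B=B,C=C,St=St,R=R,H=H),open('fit.pkl','wb'))
E
python3 m1.py
```

```text
block [ 0.48736733 -0.16841881  0.025     ]
cyl [ 0.48575546 -0.19168862  0.073     ]
stand [0.56918201 0.20449618 0.097     ]
red [ 0.6528726  -0.01885691  0.111     ]
rack [ 0.57073374 -0.01851028  0.06      ]
block 0.38 [ 0.4858 -0.1918] -25.395553016990014
   view [ 0.4857 -0.1916] -25.5748430414989 0.4088495997682564
   view [ 0.4857 -0.1922] -25.03115542043472 0.3470629295159379
cyl 0.36 [ 0.4859 -0.192 ] 87.9630064706265
   view [ 0.4858 -0.1921] 87.30945663711945 0.2951353323699273
   view [ 0.4863 -0.1919] 88.97219661464797 0.3984187819040604
stand 0.31 [0.5706 0.2062] 8.250105001677243
   view [0.5709 0.2066] 8.262073424614169 0.2964094929712715
   view [0.5701 0.2055] 8.250105001677243 1.0277384490109398e-06
   view [0.5698 0.2056] 8.250105001677243 1.8150268488170695e-07
rack 0.37 [ 0.5729 -0.017 ] -1.189674297215863
   view [ 0.5723 -0.0174] -1.1877316723825733 0.1908057400513279
   view [ 0.574  -0.0165] -1.26500153846974 0.3983845816121061
red 0.68 [ 0.6525 -0.0186] 90.8384232388208
   view [ 0.6534 -0.0194] 92.11451546020972 0.17372002422377975
   view [ 0.6493 -0.0184] 87.08192335162289 0.7548838477948389
```

Request:
drive_tool --targets '[[[0,0,0,0.117,0,0,1],[0,0,0,0.117,0,0,1],[0,0,0,0.117,0,0,1],[0,0,0,0.118,0,0,1],[0,0,0,0,0,0,1]]]' --force 40

```text
time_s: 1.3
position: [0.249, -0.4904, 0.2313]
tool_rot: [[-0.0, 1.0, -0.0], [-0.0, -0.0, -1.0], [-1.0, -0.0, 0.0]]
ft_force: [0.4, -0.3, 0.2]
grip_width: 0.0852
```

```bash
cat > st.py <<'E'
from h import *
from rig import observe
import sys
s=observe();R=np.array(s['tool_rot']);p=np.array(s['position'])
print(round(s['time_s'],2),'pos',np.round(p,4),'jaw',round(np.degrees(np.arctan2(R[1,2],R[0,2])),2),'tilt',np.round(R[:2,0],4),'w',round(s['grip_width'],4),'F',np.round(s['ft_force'],2),'q6',round(s['q'][5]))
if len(sys.argv)>1:
    t=np.array([float(a) for a in sys.argv[1:4]]);print('delta units',np.round(R.T@(t-p)/.05,3))
    if len(sys.argv)>4:
        ja=np.radians(float(sys.argv[4]));Rt=np.array([[0,0,-1],[0,0,0],[0,0,0]],float).T
        z=np.array([np.cos(ja),np.sin(ja),0]);x=np.array([0,0,-1.]);Rt=np.c_[x,np.cross(z,x),z]
        print('turn',np.round(cv2.Rodrigues(R.T@Rt)[0].ravel(),4))
E
python3 st.py .653 -.0188 .2 -90
```

```text
1.3 pos [ 0.249  -0.4904  0.2313] jaw -90.02 tilt [-0. -0.] w 0.0852 F [ 0.44 -0.32  0.2 ] q6 15
delta units [ 0.626  8.078 -9.435]
turn [-0.0003  0.      0.    ]
```

Request:
drive_tool --targets '[[[0,0.6,-0.7,0,0,0,1],[0,0.6,-0.7,0,0,0,1],[0,0.6,-0.7,0,0,0,1],[0,0.6,-0.7,0,0,0,1],[0,0.6,-0.7,0,0,0,1]]]'

```text
time_s: 1.8
position: [0.3998, -0.3138, 0.2315]
tool_rot: [[0.0, 1.0, 0.004], [-0.0, 0.004, -1.0], [-1.0, 0.0, 0.0]]
ft_force: [1.0, -1.0, 1.2]
grip_width: 0.0856
```

Request:
drive_tool --targets '[[[0,0.6,-0.7,0,0,0,1],[0,0.6,-0.7,0,0,0,1],[0,0.6,-0.7,0,0,0,1],[0,0.6,-0.7,0,0,0,1],[0,0.6,-0.7,0,0,0,1]]]'

```text
time_s: 2.3
position: [0.5497, -0.1385, 0.2315]
tool_rot: [[0.0, 1.0, 0.005], [-0.0, 0.005, -1.0], [-1.0, 0.0, 0.0]]
ft_force: [0.4, -0.6, 0.3]
grip_width: 0.0854
```

Request:
drive_tool --targets '[[[0,0.6,-0.75,0,0,0,1],[0,0.6,-0.75,0,0,0,1],[0,0.4,-0.5,0,0,0,1],[0,0.2,-0.2,0,0,0,1],[0,0,0,0,0,0,1]]]'

```text
time_s: 2.8
position: [0.6393, -0.0285, 0.2307]
tool_rot: [[-0.0, 1.0, 0.006], [0.0, 0.006, -1.0], [-1.0, -0.0, -0.0]]
ft_force: [0.5, 0.5, 0.4]
grip_width: 0.0852
```

```bash
python3 st.py .653 -.0188 .13 -90
```

```text
2.8 pos [ 0.6393 -0.0285  0.2307] jaw -89.64 tilt [-0.0003  0.0003] w 0.0852 F [0.49 0.51 0.36] q6 77
delta units [ 2.014  0.275 -0.191]
turn [ 0.0062 -0.0003  0.0003]
```

Request:
drive_tool --targets '[[[0.4,0.14,-0.1,0,0,0,1],[0.5,0.135,-0.09,0,0,0,1],[0.5,0,0,0,0,0,1],[0.5,0,0,0,0,0,1],[0.1,0,0,0,0,0,1]]]'

```text
time_s: 3.3
position: [0.6506, -0.0214, 0.1286]
tool_rot: [[-0.005, 1.0, 0.002], [0.001, 0.002, -1.0], [-1.0, -0.005, -0.001]]
ft_force: [0.1, -0.3, -0.1]
grip_width: 0.0852
```

```bash
cat > look.py <<'E'
from h import *
from rig import get_image
import sys
# look.py tag  topcrop x0 y0 w h  scenecrop x0 y0 w h k
def crop(a,x0,y0,w,h,k):
    c=cv2.resize(a[y0:y0+h,x0:x0+w],None,fx=k,fy=k,interpolation=cv2.INTER_CUBIC)
    for i in range(0,w,10):
        cv2.line(c,(i*k,0),(i*k,6),(0,0,255),1); cv2.putText(c,str(x0+i),(i*k,16),0,.35,(0,0,255),1)
    for i in range(0,h,10):
        cv2.line(c,(0,i*k),(6,i*k),(0,0,255),1); cv2.putText(c,str(y0+i),(8,i*k+4),0,.35,(0,0,255),1)
    return c
tag=sys.argv[1];a=[int(i) for i in sys.argv[2:]]
ims=[]
for n,r in(('top',a[:4]),('scene',a[4:8])):
    p=get_image(n);pickle.dump(p,open(f'pics/{n}{tag}.pkl','wb'))
    im=p['image'][:,:,::-1]
    if n=='top': im=np.clip(im*1.7,0,255).astype(np.uint8)
    ims.append(crop(np.ascontiguousarray(im),*r,a[8]))
h=max(i.shape[0] for i in ims)
cv2.imwrite(f'pics/v{tag}.png',np.hstack([cv2.copyMakeBorder(i,0,h-i.shape[0],0,0,0) for i in ims]))
E
python3 look.py 1 250 120 80 110 290 200 80 110 5; python3 st.py .653 -.0188 .082 -90
```

```text
3.4 pos [ 0.6519 -0.0213  0.1313] jaw -89.94 tilt [-0.0011  0.0001] w 0.0853 F [ 0.   -0.53  0.72] q6 78
delta units [ 0.986  0.023 -0.05 ]
turn [ 0.001  -0.0001  0.0011]
```

View pics/v1.png

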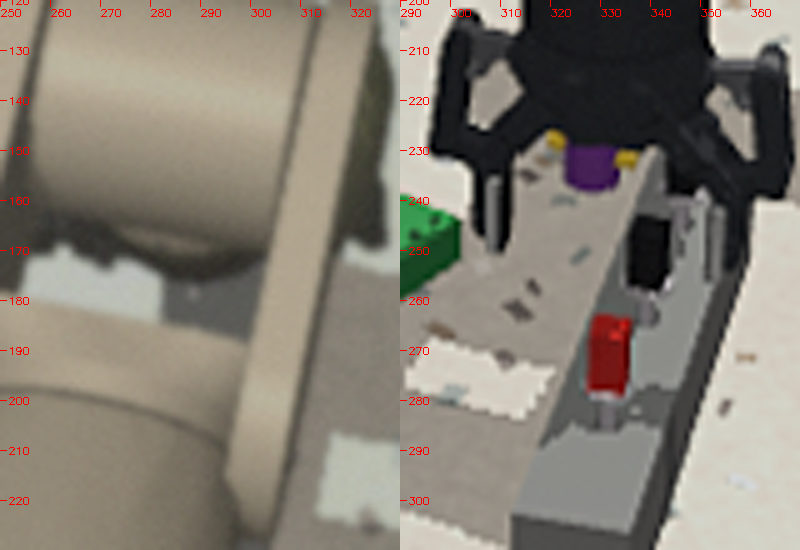

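Request:
drive_tool --targets '[[[0.3,0.02,-0.05,0,0,0,1],[0.3,0,0,0,0,0,1],[0.28,0,0,0,0,0,1],[0.1,0,0,0,0,0,1],[0,0,0,0,0,0,1]]]'

```text
time_s: 3.9
position: [0.6536, -0.0184, 0.0831]
tool_rot: [[0.001, 1.0, 0.001], [-0.0, 0.001, -1.0], [-1.0, 0.001, 0.0]]
ft_force: [0.3, -0.1, -0.5]
grip_width: 0.0854
```

```bash
python3 look.py 2 250 120 80 110 290 200 80 110 5; python3 st.py .653 -.0188 .082 -90
```

```text
4.0 pos [ 0.6539 -0.0183  0.0837] jaw -89.95 tilt [ 0.002  -0.0005] w 0.0856 F [ 0.63 -0.13  0.32] q6 78
delta units [ 0.035 -0.018  0.009]
turn [ 0.0009  0.0005 -0.002 ]
```

View pics/v2.png

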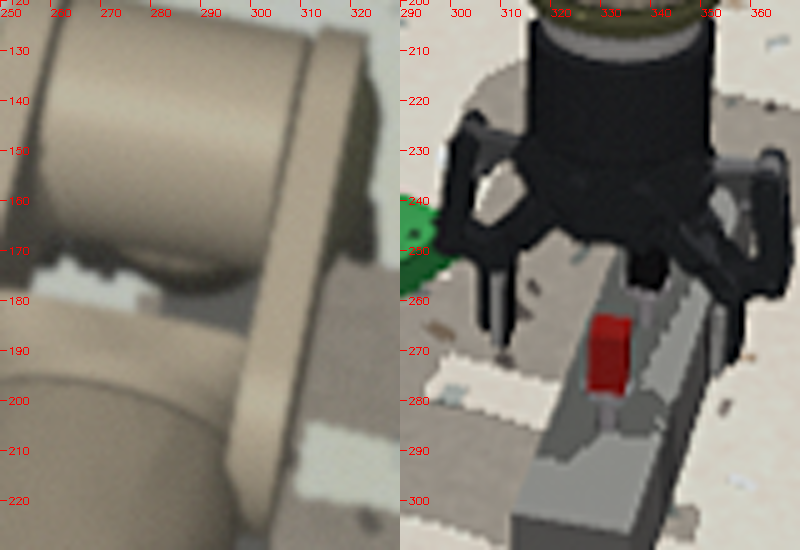

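Request:
drive_tool --targets '[[[0,0,0,0,0,0,-1],[0,0,0,0,0,0,-1],[0,0,0,0,0,0,-1],[0,0,0,0,0,0,-1],[0,0,0,0,0,0,-1]]]' --force 40

```text
time_s: 4.5
position: [0.6534, -0.0181, 0.0824]
tool_rot: [[0.0, 1.0, 0.001], [-0.0, 0.001, -1.0], [-1.0, 0.0, 0.0]]
ft_force: [-0.4, -0.1, 1.2]
grip_width: 0.0158
```

Request:
drive_tool --targets '[[[0,0,0,0,0,0,-1],[0,0,0,0,0,0,-1],[0,0,0,0,0,0,-1],[0,0,0,0,0,0,-1],[0,0,0,0,0,0,-1]]]'

```text
time_s: 5.0
position: [0.6534, -0.0181, 0.0824]
tool_rot: [[0.0, 1.0, 0.001], [0.0, 0.001, -1.0], [-1.0, 0.0, -0.0]]
ft_force: [-0.6, -0.1, 3.3]
grip_width: 0.0155
```

```bash
python3 look.py 3 250 120 80 110 290 200 80 110 5; python3 st.py .653 -.0188 .082 -90
```

```text
5.1 pos [ 0.6534 -0.0181  0.0824] jaw -89.95 tilt [ 0.0002 -0.    ] w 0.0156 F [0.1  0.07 2.85] q6 78
delta units [ 0.009 -0.008  0.015]
turn [ 0.0008  0.     -0.0002]
```

View pics/v3.png

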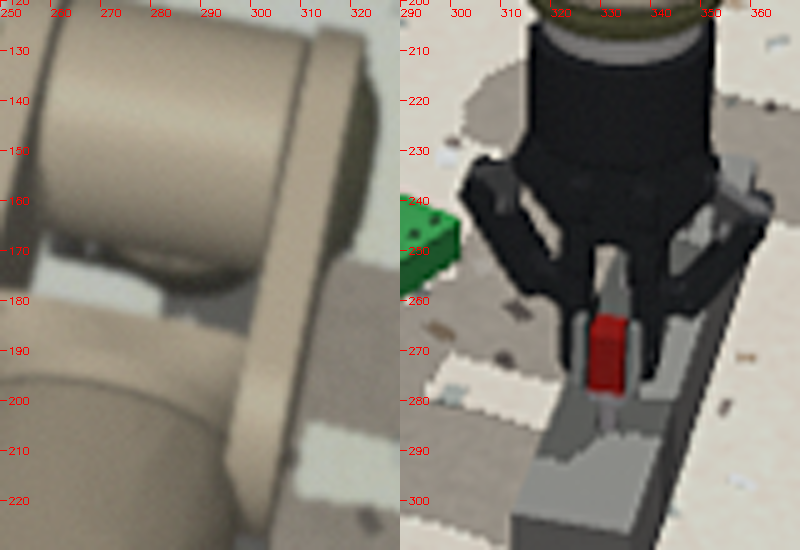

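Request:
drive_tool --targets '[[[-0.2,0,0,0,0,0,-1],[-0.3,0,0,0,0,0,-1],[-0.4,0,0,0,0,0,-1],[-0.5,0,0,0,0,0,-1],[-0.5,0,0,0,0,0,-1]]]'

```text
time_s: 5.6
position: [0.6531, -0.018, 0.1786]
tool_rot: [[-0.001, 1.0, 0.001], [0.0, 0.001, -1.0], [-1.0, -0.001, -0.0]]
ft_force: [0.1, -1.0, -0.6]
grip_width: 0.0152
```

```bash
python3 look.py 4 250 120 80 110 290 160 80 140 4; python3 st.py .4859 -.192 .175 -90
```

```text
5.7 pos [ 0.6546 -0.0183  0.1814] jaw -89.95 tilt [ 0.0067 -0.0014] w 0.0153 F [0.23 0.27 0.05] q6 78
delta units [ 0.111 -3.378  3.471]
turn [ 0.0009  0.0015 -0.0067]
```

View pics/v4.png

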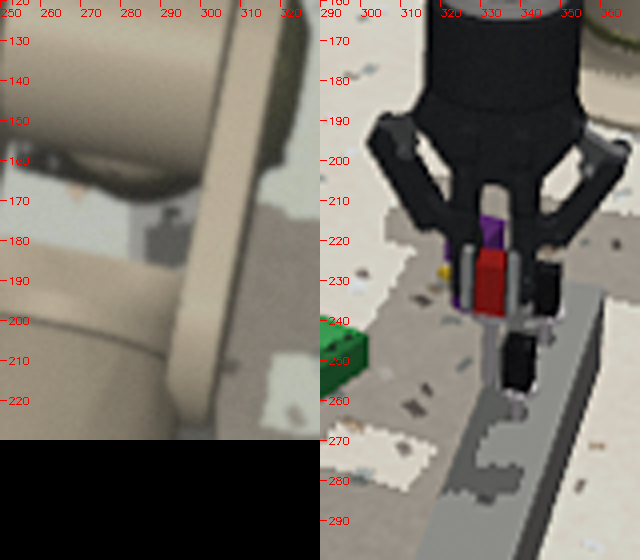

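Request:
drive_tool --targets '[[[0,-0.3,0.4,0,0,0,-1],[0,-0.6,0.6,0,0,0,-1],[0,-0.6,0.6,0,0,0,-1],[0,-0.6,0.6,0,0,0,-1],[0,-0.6,0.6,0,0,0,-1]]]'

```text
time_s: 6.2
position: [0.5168, -0.1589, 0.1766]
tool_rot: [[-0.001, 1.0, 0.001], [0.001, 0.001, -1.0], [-1.0, -0.001, -0.001]]
ft_force: [0.5, -1.1, -0.3]
grip_width: 0.0152
```

Request:
drive_tool --targets '[[[0,-0.4,0.4,0,0,0,-1],[0,-0.25,0.25,0,0,0,-1],[0,0,0,0,0,0,-1],[0,0,0,0,0,0,-1],[0,0,0,0,0,0,-1]]]'

```text
time_s: 6.7
position: [0.4864, -0.1901, 0.177]
tool_rot: [[-0.0, 1.0, 0.002], [0.0, 0.002, -1.0], [-1.0, -0.0, -0.0]]
ft_force: [0.2, 0.5, -0.5]
grip_width: 0.0151
```

```bash
python3 look.py 5 330 200 80 80 235 150 80 140 4; python3 st.py .4859 -.192 .16 -90
```

```text
6.8 pos [ 0.4865 -0.19    0.1771] jaw -89.89 tilt [-0.0002  0.0003] w 0.0155 F [ 0.27 -0.52 -0.61] q6 56
delta units [ 0.342 -0.011  0.04 ]
turn [ 0.002  -0.0003  0.0002]
```

View pics/v5.png

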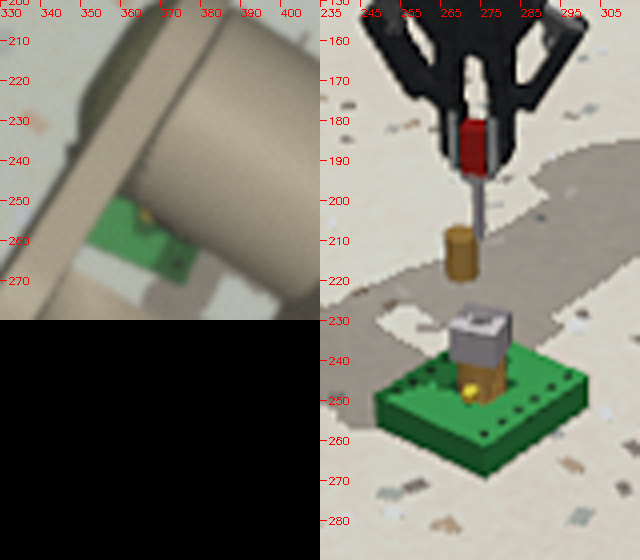

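Request:
drive_tool --targets '[[[0.3,-0.01,0.04,0,0,0,-1],[0.4,0,0,0,0,0,-1],[0.25,0,0,0,0,0,-1],[0,0,0,0,0,0,-1],[0,0,0,0,0,0,-1]]]'

```text
time_s: 7.3
position: [0.4859, -0.1925, 0.1301]
tool_rot: [[0.0, 1.0, 0.001], [-0.0, 0.001, -1.0], [-1.0, 0.0, 0.0]]
ft_force: [0.4, 0.6, -0.6]
grip_width: 0.0152
```

```bash
python3 look.py 6 330 200 60 60 250 180 50 75 8; python3 st.py .4859 -.192 .1284 -90
python3 - <<'E'
from h import *
S=load('pics/scene6.pkl')
x,y,z=.4859,-.192,.0
for n,P in(('hole',(x,y,.073)),('blocktop',(x,y,.025))):print(n,proj(S,P))
from rig import observe
p=np.array(observe()['position'])
tip=p[2]-.0474
for dz in(0,.02,.04,.046,.06,.076):print(dz,proj(S,(p[0],p[1],tip+dz)))
E
```

```text
7.4 pos [ 0.486  -0.1927  0.1306] jaw -89.93 tilt [ 0.0012 -0.0008] w 0.0154 F [-0.27  0.18 -0.54] q6 55
delta units [ 0.044 -0.002 -0.015]
turn [ 0.0012  0.0008 -0.0012]
hole [[274.74426163 228.92433102]]
blocktop [[275.22783581 245.36770871]]
0 [[274.33440347 225.3320375 ]]
0.02 [[274.12351702 218.24233008]]
0.04 [[273.90929192 211.04038188]]
0.046 [[273.84436147 208.85751104]]
0.06 [[273.69164825 203.72350622]]
0.076 [[273.5150166  197.78539738]]
```

View pics/v6.png

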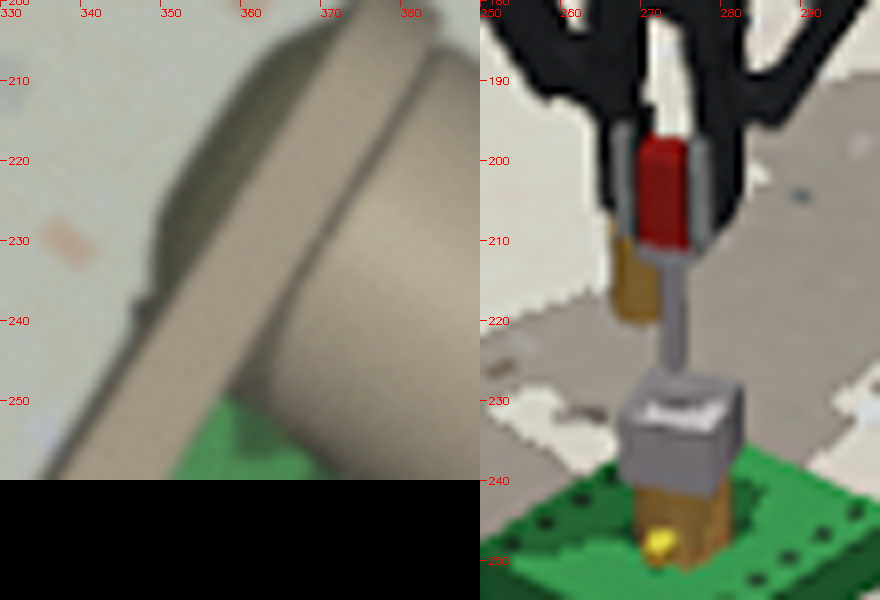

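Request:
drive_tool --targets '[[[0.1,0,-0.02,0,0,0,-1],[0.1,0,0,0,0,0,-1],[0.1,0,0,0,0,0,-1],[0.1,0,0,0,0,0,-1],[0,0,0,0,0,0,-1]]]'

```text
time_s: 7.9
position: [0.4852, -0.1915, 0.109]
tool_rot: [[-0.001, 1.0, 0.001], [0.001, 0.001, -1.0], [-1.0, -0.001, -0.001]]
ft_force: [0.2, -0.7, -0.8]
grip_width: 0.0154
```

```bash
python3 look.py 7 330 200 60 60 250 180 50 75 8; python3 st.py .4859 -.1915 .0784 -90
```

```text
8.0 pos [ 0.4855 -0.1917  0.1097] jaw -89.96 tilt [-0.0002  0.0001] w 0.0153 F [-0.95 -1.04 -1.11] q6 55
delta units [ 0.627  0.008 -0.005]
turn [ 0.0007 -0.0001  0.0002]
```

View pics/v7.png

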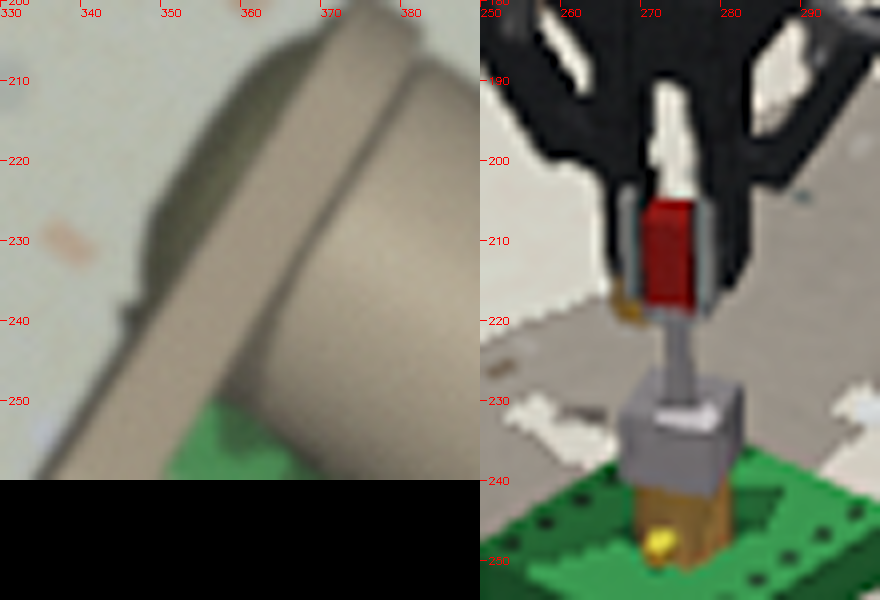

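Request:
drive_tool --targets '[[[0.15,0.01,0,0,0,0,-1],[0.15,0,0,0,0,0,-1],[0.15,0,0,0,0,0,-1],[0.12,0,0,0,0,0,-1],[0,0,0,0,0,0,-1]]]'

```text
time_s: 8.5
position: [0.4856, -0.1915, 0.0803]
tool_rot: [[-0.002, 1.0, 0.001], [0.001, 0.001, -1.0], [-1.0, -0.002, -0.001]]
ft_force: [0.6, -0.1, -0.7]
grip_width: 0.0154
```

```bash
python3 look.py 8 330 200 60 60 250 180 50 75 8; python3 st.py .4859 -.1915 .0784 -90
```

```text
8.6 pos [ 0.486  -0.1917  0.0812] jaw -89.96 tilt [-0.0002  0.0002] w 0.0151 F [ 0.1  -0.1  -0.77] q6 55
delta units [ 0.056 -0.002 -0.004]
turn [ 0.0007 -0.0002  0.0002]
```

View pics/v8.png

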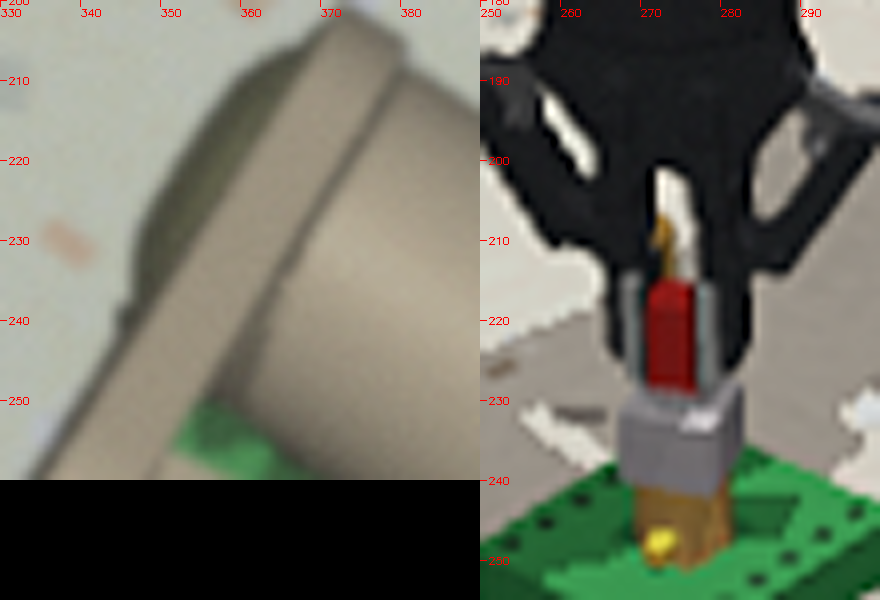

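Nearly seated; the red head is at cols 271–276, rows 215–228. Lower gently to contact.

Request:
drive_tool --targets '[[[0.02,0,0,0,0,0,-1],[0.02,0,0,0,0,0,-1],[0.01,0,0,0,0,0,-1],[0,0,0,0,0,0,-1]]]'

```text
time_s: 9.0
position: [0.486, -0.1917, 0.0788]
tool_rot: [[0.0, 1.0, 0.001], [-0.0, 0.001, -1.0], [-1.0, 0.0, 0.0]]
ft_force: [-0.3, 0.1, -0.4]
grip_width: 0.0152
```

Request:
drive_tool --targets '[[[0.02,0,0,0,0,0,-1],[0,0,0,0,0,0,-1],[0,0,0,0,0,0,-1]]]'

```text
time_s: 9.3
position: [0.4862, -0.1918, 0.0785]
tool_rot: [[0.001, 1.0, 0.001], [-0.001, 0.001, -1.0], [-1.0, 0.001, 0.001]]
ft_force: [-0.4, 0.2, 5.0]
grip_width: 0.0154
```

Request:
drive_tool --targets '[[[0,0,0,0,0,0,0],[0,0,0,0,0,0,1],[0,0,0,0,0,0,1],[0,0,0,0,0,0,1],[0,0,0,0,0,0,1]]]'

```text
time_s: 9.8
position: [0.486, -0.1917, 0.0778]
tool_rot: [[-0.0, 1.0, 0.001], [0.0, 0.001, -1.0], [-1.0, -0.0, -0.0]]
ft_force: [-0.6, 0.6, -0.3]
grip_width: 0.0846
```

```bash
python3 look.py 9 330 200 60 60 250 180 50 75 8; python3 st.py .4859 -.1920 .0443 -92.3
```

```text
9.9 pos [ 0.486  -0.1917  0.0778] jaw -89.96 tilt [0. 0.] w 0.0855 F [-0.62  0.52  0.45] q6 55
delta units [ 0.67  -0.002  0.006]
turn [ 0.0409 -0.     -0.    ]
```

View pics/v9.png

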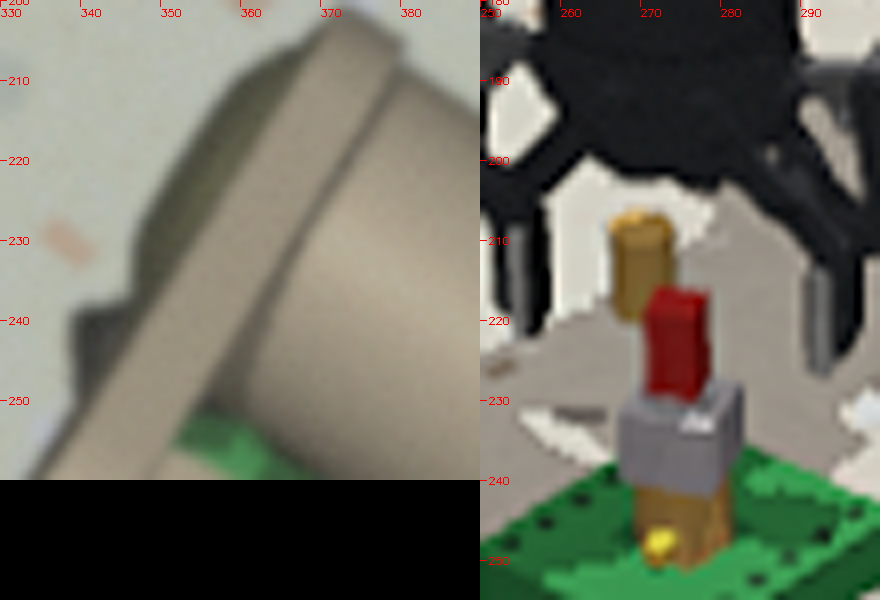

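Request:
drive_tool --targets '[[[0.1,0,0,0.04,0,0,1],[0.1,0,0,0,0,0,1],[0.1,0,0,0,0,0,1],[0,0,0,0,0,0,1]]]'

```text
time_s: 10.3
position: [0.4857, -0.1915, 0.0621]
tool_rot: [[-0.001, 0.999, -0.038], [0.001, -0.038, -0.999], [-1.0, -0.001, -0.001]]
ft_force: [-1.4, -0.5, 0.1]
grip_width: 0.0852
```

```bash
python3 look.py 10 330 200 60 60 250 180 50 75 8; python3 st.py .4859 -.1920 .0443 -92.3
```

```text
10.4 pos [ 0.486  -0.1917  0.0628] jaw -92.22 tilt [-0.0002  0.0002] w 0.0854 F [-0.51  0.35  0.22] q6 58
delta units [ 0.369 -0.001  0.006]
turn [ 0.0014 -0.0001  0.0002]
```

View pics/v10.png

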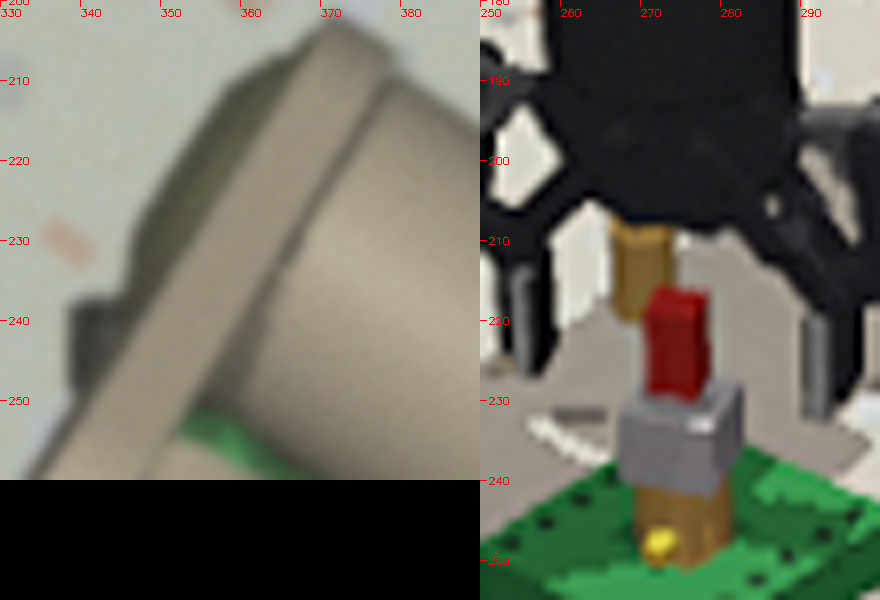

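```bash
python3 - <<'E'
from h import *
S=load('pics/scene10.pkl')
im=np.ascontiguousarray(S['image'][:,:,::-1])
k=10;x0,y0,w,h=255,195,40,65
c=cv2.resize(im[y0:y0+h,x0:x0+w],None,fx=k,fy=k,interpolation=cv2.INTER_NEAREST)
def box(v,hx,z0,z1,col):
    P=np.array([(sx*hx,sy*hx,z) for z in(z0,z1) for sx,sy in((1,1),(-1,1),(-1,-1),(1,-1))])
    q=(proj(S,place(v,P))-[x0,y0]+.5)*k
    q=q.astype(int)
    for i in range(4):
        for a,b in((i,(i+1)%4),(4+i,4+(i+1)%4),(i,i+4)):cv2.line(c,tuple(q[a].tolist()),tuple(q[b].tolist()),col,1)
box((.486,-.1917,0),.008,.077,.107,(255,255,0))
box((.486,-.1917,np.radians(-2.2)),.015,.049,.073,(0,255,0))
cv2.imwrite('pics/o10.png',c)
E
```

```text
(no output)
```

View pics/o10.png

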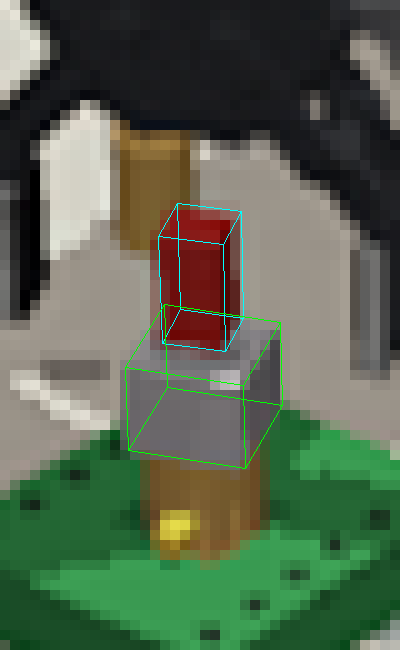

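Request:
drive_tool --targets '[[[0.13,0,0,0,0,0,1],[0.12,0,0,0,0,0,1],[0.12,0,0,0,0,0,1],[0,0,0,0,0,0,1]]]'

```text
time_s: 10.8
position: [0.4856, -0.1914, 0.0433]
tool_rot: [[-0.002, 0.999, -0.039], [0.001, -0.039, -0.999], [-1.0, -0.002, -0.001]]
ft_force: [0.3, 0.2, 0.4]
grip_width: 0.0852
```

```bash
python3 look.py 11 330 200 60 60 250 180 50 75 8; python3 st.py .4859 -.1920 .0443 -92.3
```

```text
10.9 pos [ 0.486  -0.1917  0.0441] jaw -92.24 tilt [-0.0004  0.0002] w 0.0854 F [ 0.14 -0.16  0.45] q6 58
delta units [-0.003 -0.001  0.006]
turn [ 0.001  -0.0002  0.0004]
```

View pics/v11.png

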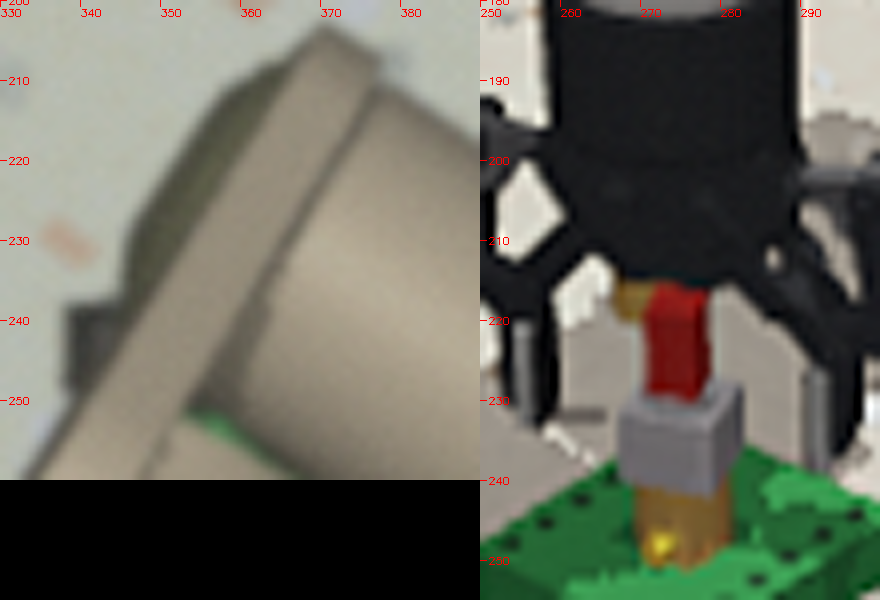

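Request:
drive_tool --targets '[[[0,0,0,0,0,0,-1],[0,0,0,0,0,0,-1],[0,0,0,0,0,0,-1],[0,0,0,0,0,0,-1],[0,0,0,0,0,0,-1]]]' --force 60

```text
time_s: 11.4
position: [0.4861, -0.1918, 0.0447]
tool_rot: [[0.0, 0.999, -0.039], [-0.0, -0.039, -0.999], [-1.0, 0.0, 0.0]]
ft_force: [-0.4, 0.5, 3.6]
grip_width: 0.0292
```

Request:
drive_tool --targets '[[[0,0,0,0,0,0,-1],[0,0,0,0,0,0,-1],[0,0,0,0,0,0,-1]]]'

```text
time_s: 11.7
position: [0.4861, -0.1918, 0.0447]
tool_rot: [[0.001, 0.999, -0.039], [-0.0, -0.039, -0.999], [-1.0, 0.001, 0.0]]
ft_force: [-1.0, 0.3, 5.5]
grip_width: 0.0293
```

```bash
python3 look.py 12 330 200 60 60 250 180 50 75 8; python3 st.py .4859 -.1920 .0443 -92.3
```

```text
11.8 pos [ 0.4861 -0.1917  0.0447] jaw -92.24 tilt [ 0.0004 -0.0003] w 0.0296 F [-0.79  0.73  6.18] q6 58
delta units [ 0.008 -0.004  0.005]
turn [ 0.001   0.0003 -0.0004]
```

View pics/v12.png

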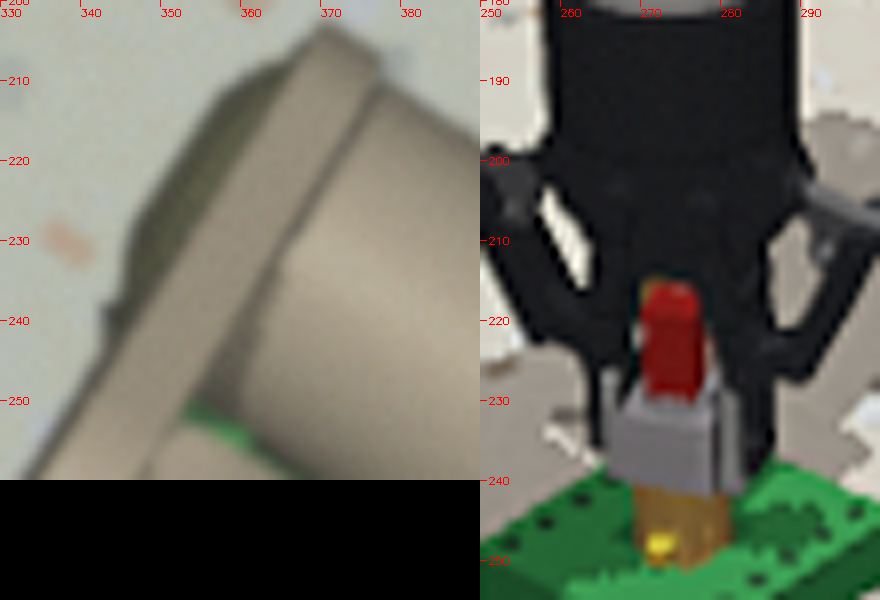

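Request:
drive_tool --targets '[[[-0.1,0,0,0,0,0,-1],[-0.25,0,0,0,0,0,-1],[-0.4,0,0,0,0,0,-1],[-0.6,0,0,0,0,0,-1],[-0.6,0,0,0,0,0,-1]]]'

```text
time_s: 12.3
position: [0.4856, -0.1914, 0.1425]
tool_rot: [[-0.001, 0.999, -0.039], [0.001, -0.039, -0.999], [-1.0, -0.001, -0.001]]
ft_force: [0.9, -0.4, -2.7]
grip_width: 0.0296
```

Request:
drive_tool --targets '[[[-0.5,0,0,0,0,0,-1],[-0.3,0,0,0,0,0,-1],[0,0,0,0,0,0,-1],[0,0,0,0,0,0,-1]]]'

```text
time_s: 12.7
position: [0.4856, -0.1915, 0.1811]
tool_rot: [[-0.001, 0.999, -0.039], [0.001, -0.039, -0.999], [-1.0, -0.001, -0.001]]
ft_force: [-0.7, -0.2, -2.6]
grip_width: 0.0294
```

```bash
python3 look.py 13 330 200 60 60 240 140 80 110 6; python3 st.py .5703 .2058 .18 -81.7
```

```text
12.8 pos [ 0.4855 -0.1914  0.1805] jaw -92.25 tilt [-0.0021  0.0014] w 0.0298 F [-0.9  -0.69 -3.17] q6 58
delta units [ 0.018  1.383 -8.005]
turn [-0.1841 -0.0015  0.002 ]
```

View pics/v13.png

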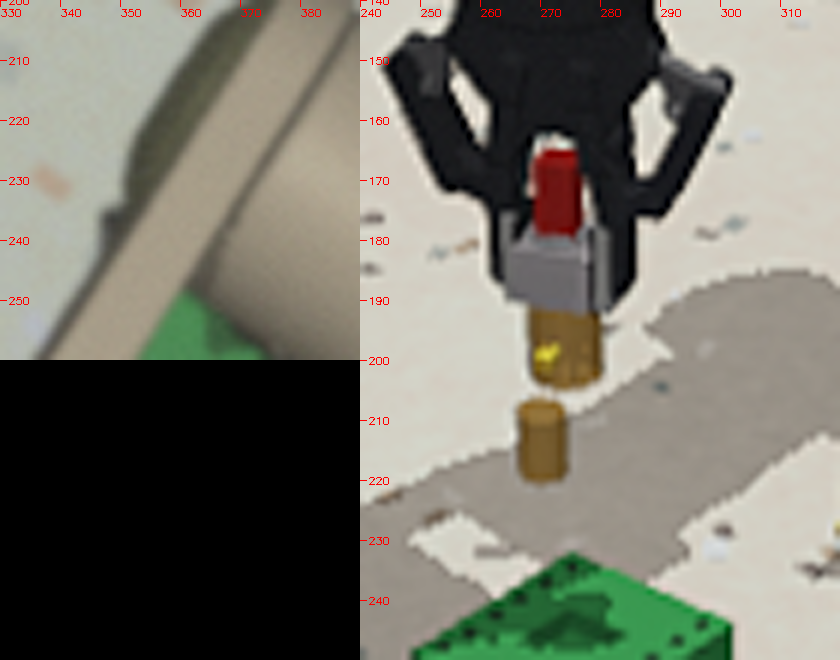

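Request:
drive_tool --targets '[[[0,0.05,-0.3,0,0,0,-1],[0,0.1,-0.6,0,0,0,-1],[0,0.14,-0.8,0,0,0,-1],[0,0.14,-0.8,0,0,0,-1],[0,0.14,-0.8,0,0,0,-1]]]'

```text
time_s: 13.3
position: [0.5207, -0.0256, 0.1811]
tool_rot: [[-0.001, 0.999, -0.039], [0.001, -0.039, -0.999], [-1.0, -0.001, -0.001]]
ft_force: [1.0, 0.4, -1.8]
grip_width: 0.0291
```

Request:
drive_tool --targets '[[[0,0.14,-0.8,0,0,0,-1],[0,0.14,-0.8,0,0,0,-1],[0,0.14,-0.8,0,0,0,-1],[0,0.14,-0.8,0,0,0,-1],[0,0.1,-0.6,0,0,0,-1]]]'

```text
time_s: 13.8
position: [0.5608, 0.1638, 0.1809]
tool_rot: [[-0.002, 0.999, -0.038], [0.0, -0.038, -0.999], [-1.0, -0.002, -0.0]]
ft_force: [-0.4, -0.3, -2.1]
grip_width: 0.0291
```

Request:
drive_tool --targets '[[[0,0.1,-0.5,0,0,0,-1],[0,0.05,-0.3,-0.06,0,0,-1],[0,0,0,-0.06,0,0,-1],[0,0,0,-0.06,0,0,-1],[0,0,0,0,0,0,-1]]]'

```text
time_s: 14.3
position: [0.5697, 0.2012, 0.1809]
tool_rot: [[-0.002, 0.99, 0.142], [-0.0, 0.142, -0.99], [-1.0, -0.002, -0.0]]
ft_force: [0.1, -0.3, -2.6]
grip_width: 0.0294
```

```bash
python3 look.py 14 170 170 60 80 400 180 68 145 5; python3 st.py .5703 .2058 .1387 -81.7
```

```text
14.4 pos [0.57   0.2007 0.1813] jaw -82.01 tilt [-0.0011 -0.    ] w 0.0294 F [-0.78 -0.03 -1.9 ] q6 90
delta units [ 0.852  0.021 -0.1  ]
turn [-0.0054 -0.0001  0.0011]
```

View pics/v14.png

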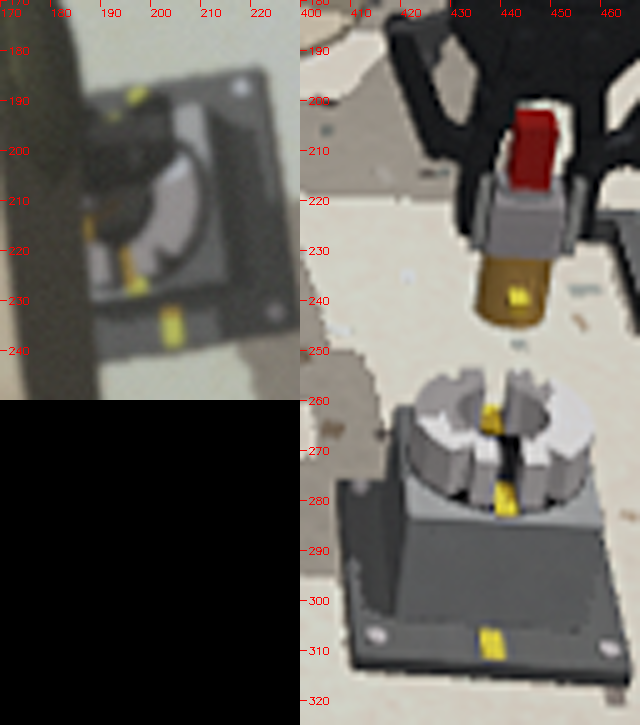

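```bash
cat > ov.py <<'E'
from h import *
import sys
T=load('pics/top0.pkl');S=load('pics/scene0.pkl')
q=cp(170,175,6,[(166,87),(207,362),(130.5,137),(156,293)])
for a,b,z in((0,1,.012),(2,3,.072)):
    A,B=ray(T,q[a],z),ray(T,q[b],z);d=A-B;print('yaw',np.degrees(np.arctan2(d[1],d[0])),'mid',(A+B)/2,np.linalg.norm(d))
q=cp(400,248,6,[(621-390,92),(638-390,192)]);A,B=ray(S,q[0],.073),ray(S,q[1],.073);print('scene',A,B,np.degrees(np.arctan2(*(A-B)[[1,0]])))
v=(float(sys.argv[1]),float(sys.argv[2]),np.radians(float(sys.argv[3])))
out=[]
for p,(x0,y0,w,h),g in((T,(170,175,65,75),1.7),(S,(400,248,68,75),1)):
    k=6 if p is T else 6
    c=cv2.resize(np.clip(np.ascontiguousarray(p['image'][:,:,::-1])[y0:y0+h,x0:x0+w]*g,0,255).astype(np.uint8),None,fx=k,fy=k,interpolation=cv2.INTER_CUBIC)
    def poly(P,col,closed=True):
        q=((proj(p,place(v,np.array(P)/1000))-[x0,y0]+.5)*k*16).astype(int);cv2.polylines(c,[q.reshape(-1,1,2)],closed,col,1,cv2.LINE_AA,4)
    t=np.linspace(0,2*np.pi,60)
    for r in(38,20):poly(np.c_[r*np.cos(t),r*np.sin(t),t*0+97],(0,0,255))
    for sy in(5.5,-5.5):
        for sx in(1,-1):
            poly([(sx*19,sy,97),(sx*38,sy,97)],(255,0,0),False)
    poly([(65,60,0),(-65,60,0),(-65,-60,0),(65,-60,0)],(255,0,255));poly([(42,42,72),(-42,42,72),(-42,-42,72),(42,-42,72)],(0,200,0))
    out.append(c)
cv2.imwrite('pics/%s.png'%sys.argv[4],np.hstack(out))
E
python3 ov.py .5703 .2058 8.4 ov1
```

```text
yaw 8.106225218731158 mid [0.57241843 0.20614245 0.012     ] 0.11237856100247859
yaw 8.944785338877448 mid [0.57050513 0.20824856 0.072     ] 0.06057964181226567
scene [0.5380809  0.20236665 0.073     ] [0.59990212 0.2109394  0.073     ] -172.10513491201058
```

View pics/ov1.png

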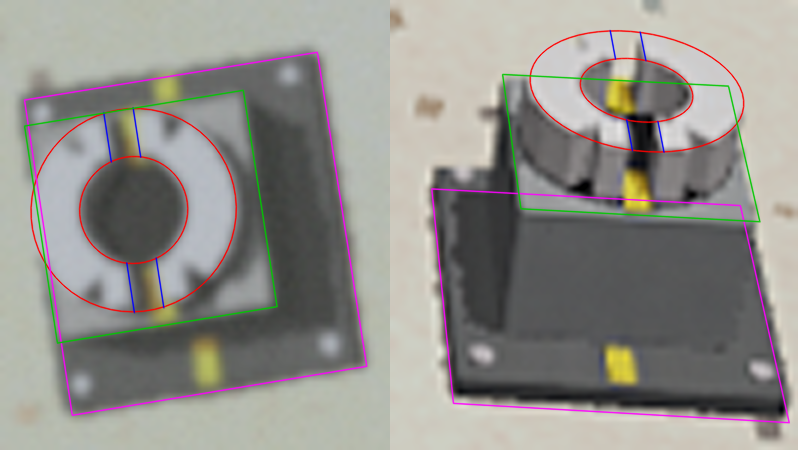

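```bash
sed -e 's/k=6 if p is T else 6/k=10/' -e 's/np.hstack(out)/out[1]/' ov.py > ov2.py; python3 ov2.py .5703 .2058 8.4 ov2 >/dev/null
```

```text
(no output)
```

View pics/ov2.png

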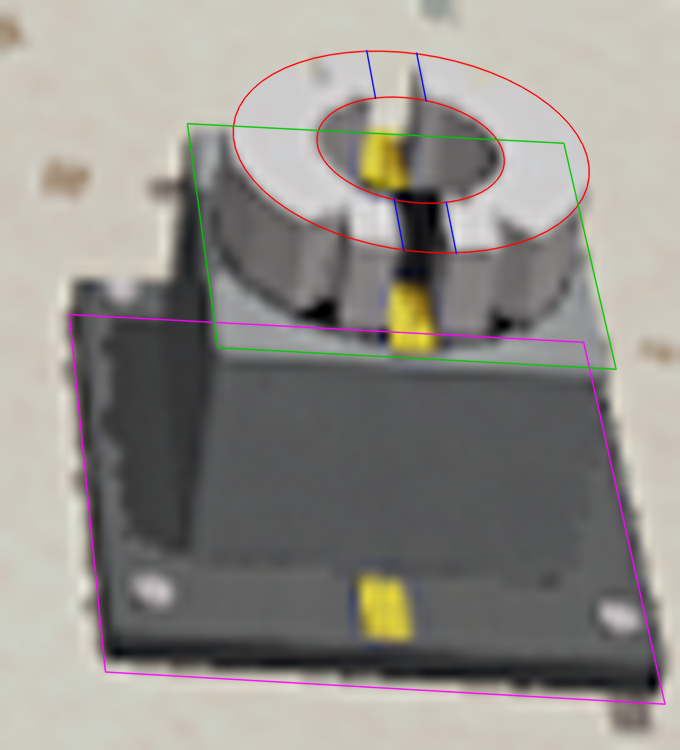

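```bash
cat > oc.py <<'E'
from h import *
import sys
# oc.py pkl out px py pz(bottom) yaw  x0 y0 w h k du dv
p=load(sys.argv[1]);X,Y,Z,a=[float(i) for i in sys.argv[3:7]];x0,y0,w,h,k=[int(i) for i in sys.argv[7:12]]
g=1.7 if 'top' in sys.argv[1] else 1
c=cv2.resize(np.clip(np.ascontiguousarray(p['image'][:,:,::-1])[y0:y0+h,x0:x0+w]*g,0,255).astype(np.uint8),None,fx=k,fy=k,interpolation=cv2.INTER_CUBIC)
v=(X,Y,np.radians(a))
def poly(P,col,closed=True):
    P=np.array(P)/1000;P=P+[0,0,Z]
    q=((proj(p,place(v,P))-[x0,y0]+.5)*k*16).astype(int);cv2.polylines(c,[q.reshape(-1,1,2)],closed,col,1,cv2.LINE_AA,4)
t=np.linspace(0,2*np.pi,60)
for z in(0,36):poly(np.c_[15*np.cos(t),15*np.sin(t),t*0+z],(0,255,255))
def box(x0,x1,y0,y1,z0,z1,col):
    for z in(z0,z1):poly([(x0,y0,z),(x1,y0,z),(x1,y1,z),(x0,y1,z)],col)
    for x in(x0,x1):
        for y in(y0,y1):poly([(x,y,z0),(x,y,z1)],col,False)
box(-15,15,-15,15,36,60,(0,255,0));box(-8,8,-8,8,64,94,(255,255,0));box(15,25,-3.5,3.5,14,20,(255,0,0));box(-25,-15,-3.5,3.5,14,20,(255,0,0))
cv2.imwrite(sys.argv[2],c)
E
python3 oc.py pics/scene14.pkl pics/oc14.png .57 .2007 .1496 8.0 425 190 45 60 10
python3 oc.py pics/scene13.pkl pics/oc13.png .4855 -.1914 .1488 -2.25 250 155 45 60 10
```

```text
(no output)
```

View pics/oc14.png

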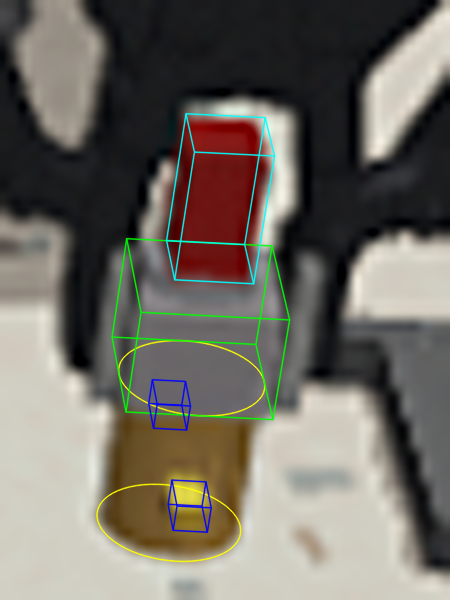

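View pics/oc13.png

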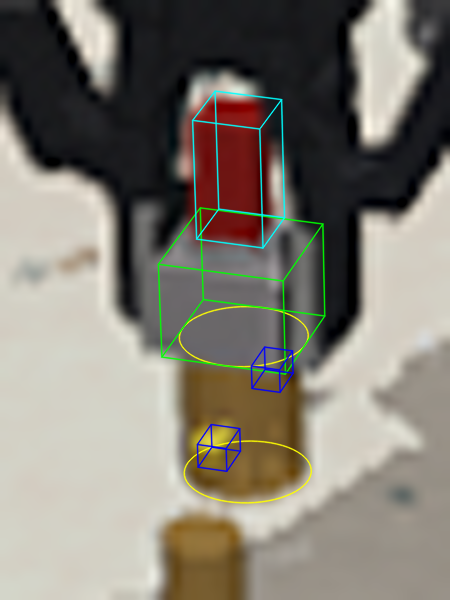

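Request:
drive_tool --targets '[[[0.1,0.02,-0.1,-0.005,0,0,-1],[0.2,0,0,0,0,0,-1],[0.2,0,0,0,0,0,-1],[0.1,0,0,0,0,0,-1],[0,0,0,0,0,0,-1]]]'

```text
time_s: 14.9
position: [0.5703, 0.2052, 0.1506]
tool_rot: [[-0.002, 0.989, 0.145], [-0.0, 0.145, -0.989], [-1.0, -0.002, -0.0]]
ft_force: [0.3, 0.4, -1.3]
grip_width: 0.0294
```

```bash
python3 look.py 15 170 170 60 80 400 200 68 100 7; python3 st.py .5703 .2058 .1387 -81.7; python3 oc.py pics/scene15.pkl pics/oc15.png $(python3 -c "
from rig import observe
import math
s=observe();p=s['position'];R=s['tool_rot'];print(p[0],p[1],p[2]-.0317,90+math.degrees(math.atan2(R[1][2],R[0][2])))") 410 200 60 75 10
```

```text
15.0 pos [0.5708 0.2053 0.1518] jaw -81.66 tilt [0. 0.] w 0.0292 F [ 0.74  0.01 -1.61] q6 90
delta units [ 0.263 -0.009 -0.012]
turn [ 0.0007 -0.     -0.    ]
```

View pics/v15.png

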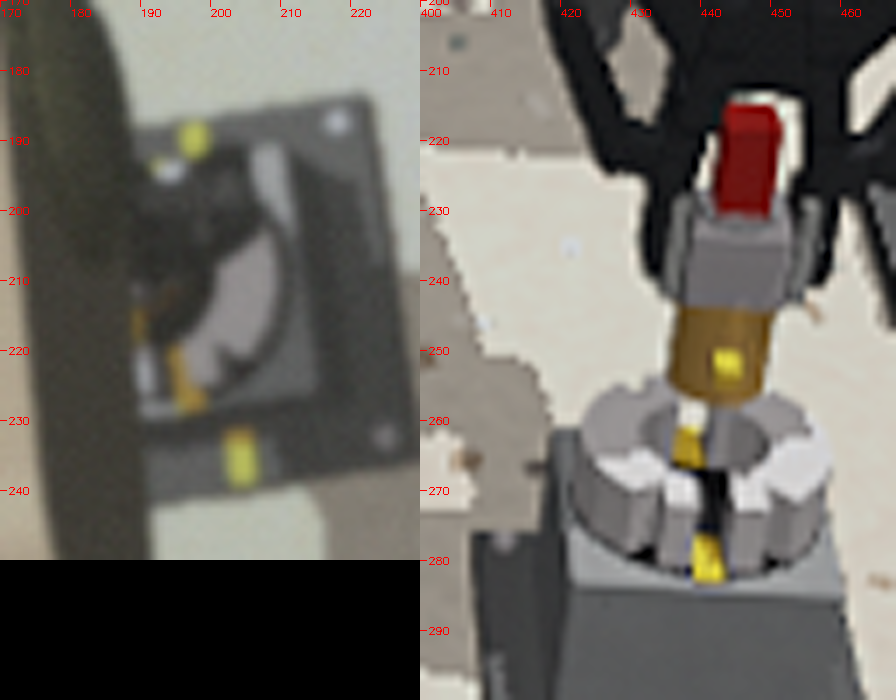

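View pics/oc15.png

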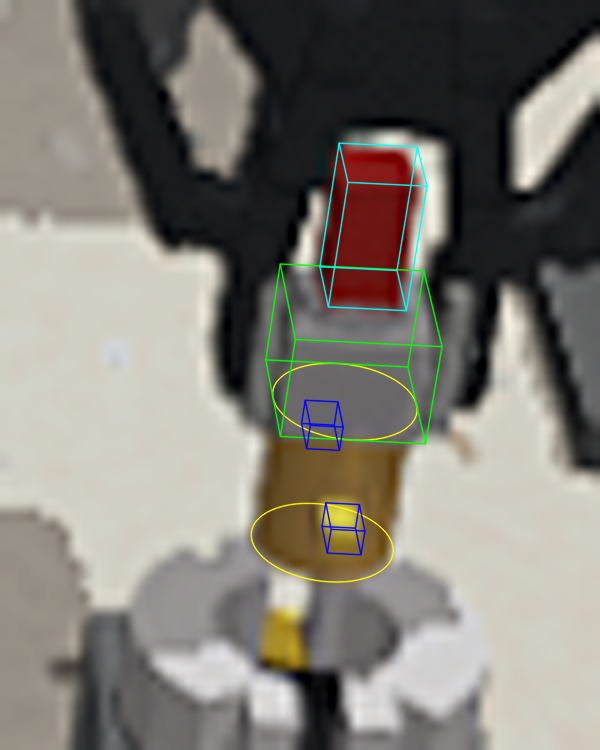

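Request:
drive_tool --targets '[[[0.08,0,0,0,0,0,-1],[0.08,0,0,0,0,0,-1],[0.06,0,0,0,0,0,-1],[0.03,0,0,0,0,0,-1],[0,0,0,0,0,0,-1]]]'

```text
time_s: 15.5
position: [0.5706, 0.2054, 0.1391]
tool_rot: [[-0.0, 0.989, 0.145], [-0.0, 0.145, -0.989], [-1.0, -0.0, -0.0]]
ft_force: [0.5, 0.9, -2.7]
grip_width: 0.0293
```

```bash
python3 look.py 16 170 170 60 80 400 200 68 100 7; python3 st.py .5703 .2058 .1387 -81.7; python3 oc.py pics/scene16.pkl pics/oc16.png $(python3 -c "
from rig import observe
import math
s=observe();p=s['position'];R=s['tool_rot'];print(p[0],p[1],p[2]-.0317,90+math.degrees(math.atan2(R[1][2],R[0][2])))") 410 200 60 75 10
sed -i "s#'pics/scene0.pkl'#'pics/'+sys.argv[5]+'.pkl'#" ov2.py;python3 ov2.py .5703 .2058 8.4 ov16 scene16 >/dev/null
```

```text
15.6 pos [0.5708 0.2054 0.1394] jaw -81.65 tilt [0.0002 0.0001] w 0.0289 F [-0.16  0.02 -2.23] q6 90
delta units [ 0.015 -0.008 -0.009]
turn [ 0.0009 -0.     -0.0002]
```

View pics/oc16.png

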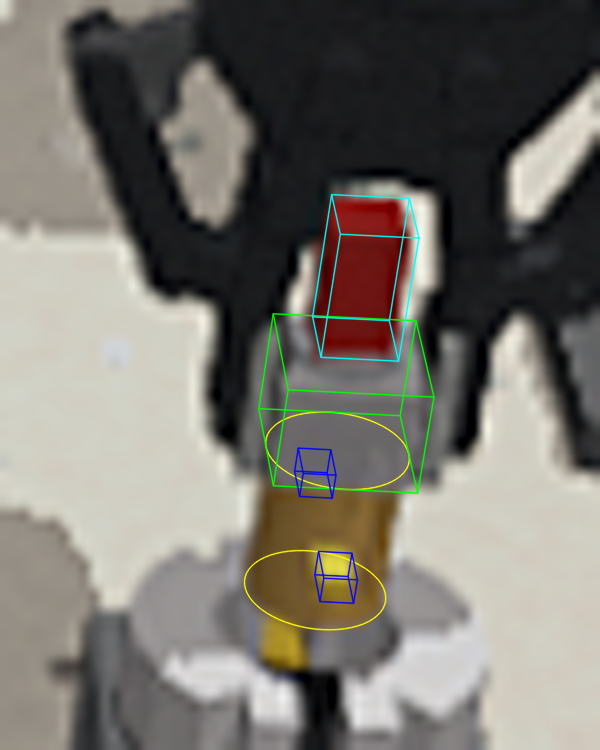

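View pics/ov16.png

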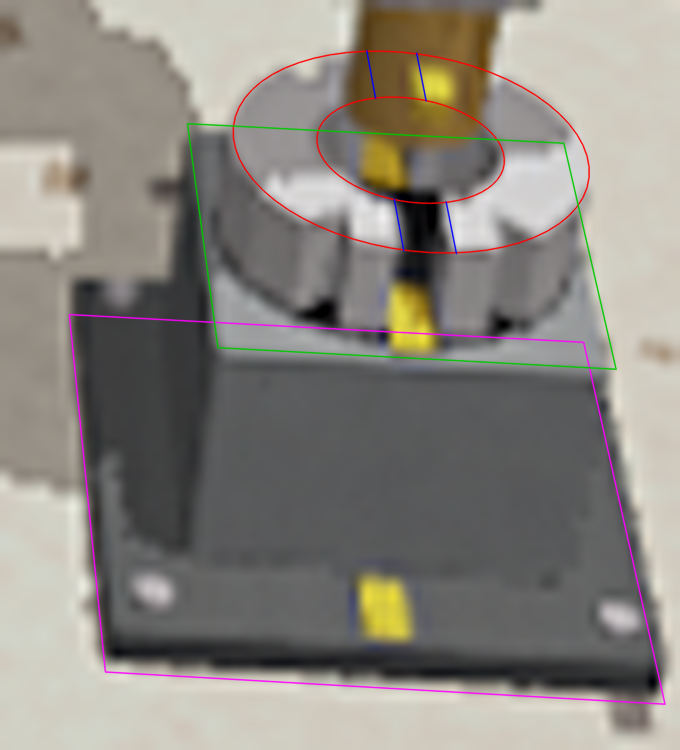

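View pics/v16.png

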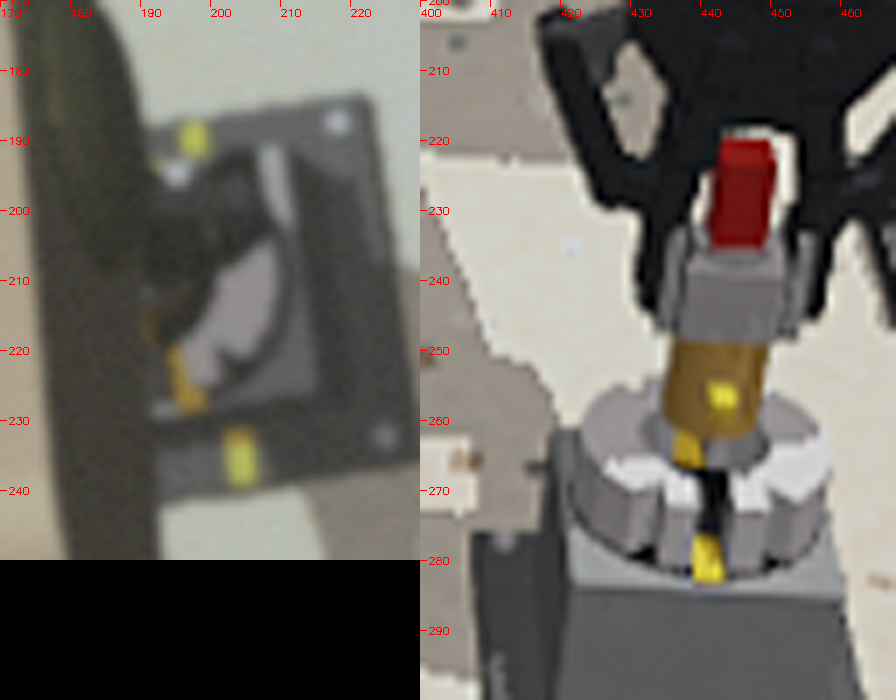

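```bash
python3 - <<'E'
from h import *
from rig import observe
p=load('pics/scene16.pkl');s=observe();pos=s['position'];R=np.array(s['tool_rot'])
x0,y0,w,h,k=418,242,45,45,15
c=cv2.resize(np.ascontiguousarray(p['image'][:,:,::-1])[y0:y0+h,x0:x0+w],None,fx=k,fy=k,interpolation=cv2.INTER_NEAREST)
d=c.copy()
def poly(v,P,col,cl=True):
    q=((proj(p,place(v,np.array(P)/1000))-[x0,y0]+.5)*k*16).astype(int);cv2.polylines(d,[q.reshape(-1,1,2)],cl,col,1,cv2.LINE_AA,4)
v=(.5703,.2058,np.radians(8.4));t=np.linspace(0,2*np.pi,80)
for r in(38,20):
    for z in (97,72):poly(v,np.c_[r*np.cos(t),r*np.sin(t),t*0+z],(0,0,255))
for sy in(5.5,-5.5):
    for sx in(1,-1):
        poly(v,[(sx*19.2,sy,97),(sx*37.6,sy,97),(sx*37.6,sy,72),(sx*19.2,sy,72)],(255,0,0),False)
u=(pos[0],pos[1],np.arctan2(R[1,2],R[0,2])+np.pi/2);zb=(pos[2]-.0317)*1000
poly(u,np.c_[15*np.cos(t),15*np.sin(t),t*0+zb],(0,255,255))
for y in(-3.5,3.5):poly(u,[(25,y,zb+14),(25,y,zb+20)],(0,255,0))
for z in(14,20):poly(u,[(25,-3.5,zb+z),(25,3.5,zb+z)],(0,255,0))
cv2.imwrite('pics/z16.png',d)
E
```

```text
(no output)
```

View pics/z16.png

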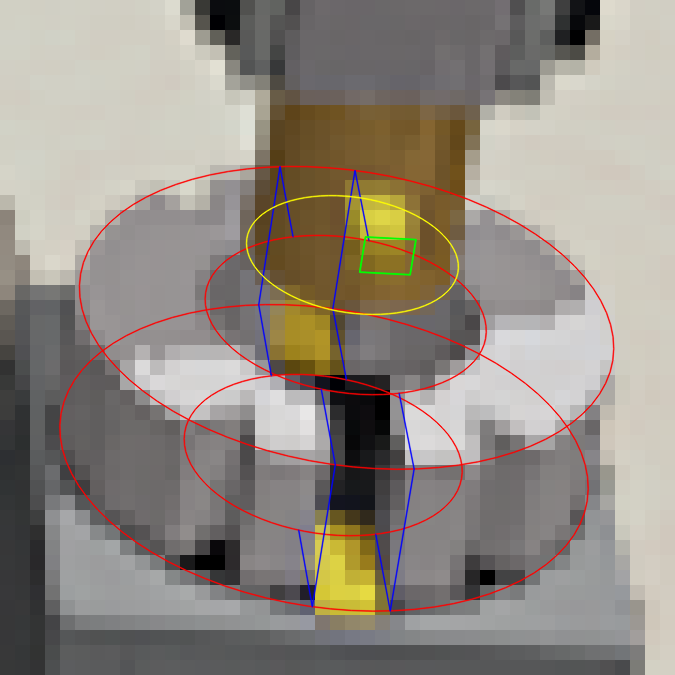

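Request:
drive_tool --targets '[[[0.01,-0.008,-0.007,0,0,0,-1],[0,0,0,0,0,0,-1],[0,0,0,0,0,0,-1],[0,0,0,0,0,0,-1],[0,0,0,0,0,0,-1]]]'

```text
time_s: 16.1
position: [0.5703, 0.2057, 0.1389]
tool_rot: [[0.0, 0.989, 0.145], [0.0, 0.145, -0.989], [-1.0, 0.0, -0.0]]
ft_force: [-0.5, -0.4, -2.2]
grip_width: 0.0294
```

Request:
drive_tool --targets '[[[0,0,0,0,0,0,-1],[0,0,0,0,0,0,-1],[0,0,0,0,0,0,-1],[0,0,0,0,0,0,-1],[0,0,0,0,0,0,-1]]]'

```text
time_s: 16.6
position: [0.5703, 0.2056, 0.1388]
tool_rot: [[-0.0, 0.989, 0.145], [-0.0, 0.145, -0.989], [-1.0, -0.0, 0.0]]
ft_force: [-0.5, -0.0, -2.4]
grip_width: 0.0296
```

```bash
python3 look.py 17 170 120 80 130 300 200 170 130 3; python3 st.py .5704 .2057 .1387 -81.7; python3 -c "
from rig import observe
print(observe()['qvel'])"
```

```text
16.7 pos [0.5702 0.2057 0.1388] jaw -81.64 tilt [-0. -0.] w 0.0292 F [ 0.42  0.79 -2.01] q6 90
delta units [ 0.003  0.003 -0.   ]
turn [0.001 0.    0.   ]
[-0.04493531  0.04816938  0.02807565  0.00097867  0.12907087  0.08320075]
```

View pics/v17.png

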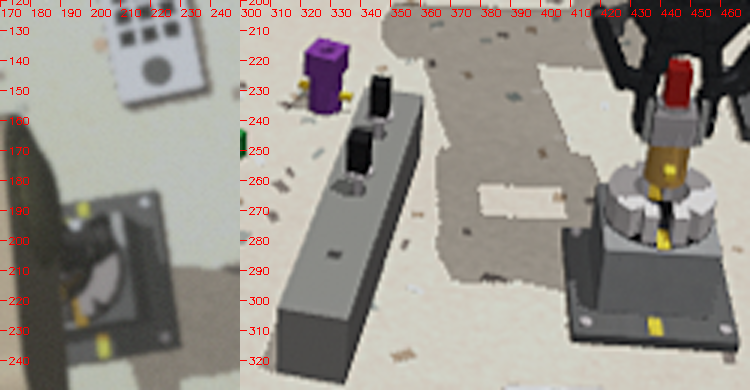

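```bash
python3 -c "
from rig import close_job
print(close_job())"
```

```text
the job is handed in; nothing more can be done
None
```

The job is handed in. The arm is still holding the cylinder over the socket, with the red spindle seated in it, at 16.7 s of the 72 s allowed.

**What I did:** I took the red spindle from the rack and lowered it into the cylinder. It met about 5 N of contact at the depth expected for a seated collar, and I let go. I then gripped the cylinder's head, lifted it straight up, carried it over the rack with about 38 mm to spare over the spindle heads, and turned it to match the slots.

**Last checks:**
- **Position:** the tool is at (0.570, 0.206), within 0.3 mm of my estimate of the socket centre. The cylinder's underside works out about 10 mm above the mouth.
- **Angle and stillness:** the tilt read zero and the joints were practically still. The lugs are at about 8.4°, and my separate measurements of the slots ranged from 7.9° to 8.9°.
- **Surroundings:** in the final pictures both spares, the rack and the test stand look undisturbed. The wrist force showed only the load's weight.

**Disagreements and gaps:**
- **Scene camera:** the stand and cylinder outlines in this view were off by up to about 1 pixel (roughly 3 mm), apart from the stand base's front edge, which was off by about 1.5 pixels. The shift was similar for both, so I trusted how they sat relative to each other, plus the top view of the empty socket.
- **Top camera:** the arm mostly hid the final pose in this view, so I couldn't confirm the centring from above.
- **Spindle lean:** it seemed to lean slightly just after release, but an outline drawn over the picture matched an upright, seated spindle.

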